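# Put the solvent bottles back in their holders

### The job

Put each of the four white bottles into the holder whose recess has its own shape and size: the larger round, the smaller round, the square and the oblong one, each standing upright and fully down on the recess floor. Keep the bottles upright throughout, and leave the roll of tape and the little amber vial with the white cap where they are.

Things in the scene. Friction and masses are not known exactly. Their poses are not given: they have to be found in the camera images.
- wide_bottle: White plastic reagent bottle, the larger round one: diameter 64 mm, height 130 mm with the cap, 0.2 to 0.45 kg, with a round blue cap on its axis (32 mm across, the top 22 mm; below it a neck 26 mm across and 11 mm high, then shoulders). Stands upright; grip the cap from above. Origin: centre of its underside; z up along its axis.
- slim_bottle: White plastic reagent bottle, the smaller round one: diameter 44 mm, height 95 mm with the cap, 0.08 to 0.17 kg, with a round blue cap on its axis (32 mm across, the top 22 mm; below it a neck 26 mm across and 11 mm high, then shoulders). Stands upright; grip the cap from above. Origin: centre of its underside; z up along its axis.
- square_bottle: White plastic reagent bottle of square section, 58 x 58 mm, height 115 mm with the cap, 0.17 to 0.35 kg, with a round blue cap on its axis (32 mm across, the top 22 mm; below it a neck 26 mm across and 11 mm high, then shoulders). Stands upright; grip the cap from above. Origin: centre of its underside; z up along its axis, x and y square to its sides.
- oblong_bottle: White plastic reagent bottle of oblong (flat rectangular) section, 76 mm along its x by 36 mm along its y, height 115 mm with the cap, 0.14 to 0.28 kg, with a round blue cap on its axis (32 mm across, the top 22 mm; below it a neck 26 mm across and 11 mm high, then shoulders). Stands upright; grip the cap from above. Origin: centre of its underside; z up along its axis.
- wide_holder: Light grey flat plate fixed to the bench, 17 mm high, 96 x 96 mm from above, with one round, 80 mm wide recess in its middle, its black rubber floor 5 mm above the bench (12 mm deep, upright walls); 8 mm clear all round the larger round bottle. Origin: on the bench under the centre of the recess; z up, x and y along the plate's sides. May start turned.
- slim_holder: Light grey flat plate fixed to the bench, 17 mm high, 76 x 76 mm from above, with one round, 60 mm wide recess in its middle, its black rubber floor 5 mm above the bench (12 mm deep, upright walls); 8 mm clear all round the smaller round bottle. Origin: on the bench under the centre of the recess; z up, x and y along the plate's sides. May start turned.
- square_holder: Light grey flat plate fixed to the bench, 17 mm high, 90 x 90 mm from above, with one square, 74 x 74 mm recess in its middle, its black rubber floor 5 mm above the bench (12 mm deep, upright walls); 8 mm clear all round the square bottle. Origin: on the bench under the centre of the recess; z up, x and y square to the recess's sides. May start turned.
- oblong_holder: Light grey flat plate fixed to the bench, 17 mm high, 108 x 68 mm from above, with one oblong, 92 x 52 mm recess in its middle, its black rubber floor 5 mm above the bench (12 mm deep, upright walls); 8 mm clear all round the oblong bottle. Origin: on the bench under the centre of the recess; z up, x along the recess's long side, y along its short side. May start turned.
- tape_roll: Bystander: small white roll of tape lying flat, outer diameter 52 mm, 20 mm high, loose among the bottles. Origin: centre of its underside.
- vial: Bystander: small amber glass sample vial with a white cap, standing upright, diameter 28 mm, 45 mm high, loose among the bottles. Origin: centre of its underside.
Things that resemble listed ones, but are neither listed nor needed, are in the scene too. What is shaped like the square_bottle but pink is not meant. What is shaped like the oblong_bottle but yellow is not meant.

How it is judged:
At the end, for the whole second after the job is handed in: Each bottle stands in its own matching holder: axis within 14 mm of the recess centre, underside less than 9 mm above the holder's underside (so down on the 5 mm floor), within 0.1 rad of upright, slower than 0.02 m/s (horizontal distance between wide_bottle and wide_holder below 0.014 m and z of wide_bottle in the frame of wide_holder below 0.009 m and angle between each of wide_bottle, slim_bottle, square_bottle, oblong_bottle's own z axis and vertical below 0.1 rad and linear speed of each of wide_bottle, slim_bottle, square_bottle, oblong_bottle below 0.02 m/s and horizontal distance between slim_bottle and slim_holder below 0.014 m and z of slim_bottle in the frame of slim_holder below 0.009 m and horizontal distance between square_bottle and square_holder below 0.014 m and z of square_bottle in the frame of square_holder below 0.009 m and horizontal distance between oblong_bottle and oblong_holder below 0.014 m and z of oblong_bottle in the frame of oblong_holder below 0.009 m); the robot touches nothing.
It fails at once if the roll of tape is shifted by more than 30 mm (distance of tape_roll from where it was at the start of the episode above 0.03 m).
It fails at once if the sample vial is shifted by more than 30 mm (distance of vial from where it was at the start of the episode above 0.03 m).
It fails at once if a bottle is tipped by more than 0.6 rad (angle between any of wide_bottle, slim_bottle, square_bottle, oblong_bottle's own z axis and vertical above 0.6 rad).
It also fails if it takes over 106 s, if anything falls off the work surface, if the arm or the gripper's body presses on something with over 40 N, if the wrist force passes 120 N, or if a joint passes its speed limit or range.

### The arm

A 6-joint arm with a two-finger parallel gripper is mounted at the origin on the work surface. World frame = base frame: x ahead of the robot, y to its left, z up, the work surface at z = 0. Lengths are in m, angles in rad, forces in N, time in s.
With the tool pointing down it reaches from about 0.375 to 0.9 m from the base axis. Payload 3.1 kg.
Tool frame: the origin (TCP) lies midway between the tips of the shut fingers; the grasp point (between the pads) lies 19 mm behind it; x points along the fingers, y is the direction in which the jaws open and shut, and the axes are right-handed (so a half turn about x gives the same grasp; the last joint's range is limited). The gripper opens to 87 mm and grips with 3 to 60 N. Pads are 19 mm wide; open, the fingers measure 117 mm over their backs; the gripper's body (75 mm by 190 mm) begins 51 mm behind the grasp point.
Start: joints at [-1.522, 0.527, 1.433, -0, 1.181, -0.178], TCP at [0.141, -0.609, 0.223] pointing down, gripper open.
Joint ranges: [-3.08, 3.08], [-0.75, 2.2], [0.22, 2.44], [-1.43, 4.57], [0, 2.65], [-2.85, 2.85]. Speed limits (rad/s): [2.79, 2.79, 3.14, 3.14, 3.14, 3.14].

### API

Orientations are given as a unit quaternion [x, y, z, w].
In Python, from rig import get_obs, imaging, robot gives the robot as it stands.
- The arm moves only by the shell command python3 -m inch 'ROWS' [FORCE]. ROWS is JSON, a list of rows, each a list of 3 entries, a list of its own where there are three numbers: the finger opening in mm, from 0 to 87, then the shift along the tool's x, y, z in mm, then the turn, a rotation vector about the tool's x, y, z in degrees. In form: [[grip, [dx, dy, dz], [wx, wy, wz]], ...]. A call has 1 to 12 rows; each row shifts and turns the pose as measured when the row begins, along the tool's axes as they then stand; what a row does not reach is not made up. A row lasts 1/8 s, in which the tool goes at most 62.5 mm and 10.7 degrees, less where a joint would pass 70% of its speed; a pose out of reach is approached as far as the arm can. A call with a gripper value outside its range is refused whole. The fingers move at their own pace and stop on an object; FORCE is the grip in N (left out, the last holds). Time passes only in rows, so rows that do not move let the fingers close. It gives the time, the measured TCP pose, the force and the opening at its end, in the units of the state.
- get_obs(): the state, without advancing time (a new reading comes with each control period).
- imaging.camera(name): name is "scene" or "top" or "wrist"; returns the picture (384x512x3 uint8, red, green, blue); there is no depth.
- imaging.camera_params(name): a dict with "camera_matrix" (3x3 intrinsics, pixels), "k1" (the pictures are not rectified: a ray, as slopes to the right and down, at radius r is drawn at 1 + k1 r^2 times it, then the intrinsics apply), "xyz" and "rotation" of the camera in the world. Camera axes: x right, y down, z forward; pixel columns grow to the right and rows downward; lengths in m; the calibration is good to about 2 mm. A picture is of the moment at which its call begins: read the wrist's pose just before it. camera_params takes no time and is no camera call; for the wrist camera it gives the pose at the moment of the call.
- robot.hand_in(): hands the job in, once; it reports no verdict.
Trained networks look in the newest picture that a camera, given by its name, has taken for a name from the list of things; names that differ only in an ending like _2 or _b are one class to them, and where a whole thing is asked for, a point or a joint stands for the part that bears it (a point fixed in the world has none). Each returns a list of dicts, best first, with "confidence" (0 to 1); they miss things now and then, are a little off and sometimes report something else, mostly with a low value. They report only what shows in the picture. A call takes as long as a camera call. They do not tell look-alikes from the thing itself.
- imaging.cut_out(camera, target): "pixels" (384x512 bool, what is visible of it) and "box" ([centre column, centre row, width, height] in pixels, round what is visible of it).
- imaging.tip_of(camera, target): "pixel" ([column, row] in pixels: a listed point, or the origin of a listed thing).
The state is a dict: "time": time; "q": joint angles; "joint_velocities": joint speeds; "joint_torque": joint torques, N m; "position": TCP position; "tool_rot": TCP orientation; "ft_force": force on the tool from outside, world axes, zero at the start; "moment": the same for the moment, N m; "grip_width": finger opening in m.
Only numpy, scipy, OpenCV 4.12 (cv2) and the standard library are available. Lean on these libraries where they do the work, as an engineer would, in place of code of your own. Each camera call takes 0.05 s, during which the arm holds its last target. There are 200 camera calls.

## Working session

There is one attempt and no reset: what is moved stays moved. The work goes in short steps, Python scripts to look and compute and a shell command to move; the robot and the scene stay as the last step left them, time stands still between calls to the robot, and variables do not carry over. Pictures are saved under pics/ and viewed, about 12 in all and at most 16, crops included, and the job is handed in when it is done.

```bash
ls; mkdir -p pics
python3 - <<'E'
from rig import get_obs, imaging, robot
import cv2,numpy as np
for n in ["top","scene"]:
    im=imaging.camera(n); cv2.imwrite(f"pics/{n}0.png",cv2.cvtColor(im,cv2.COLOR_RGB2BGR))
    p=imaging.camera_params(n); print(n,p)
    for t in ["wide_bottle","slim_bottle","square_bottle","oblong_bottle","wide_holder","slim_holder","square_holder","oblong_holder","tape_roll","vial"]:
        print(t,[(np.round(d["box"]).astype(int).tolist(),round(d["confidence"],2)) for d in imaging.cut_out(n,t)][:4])
print(get_obs())
E
```

```text
pics
top {'camera_matrix': array([[487.00758175,   0.        , 254.50654837],
       [  0.        , 487.00758175, 195.3101018 ],
       [  0.        ,   0.        ,   1.        ]]), 'k1': -0.16509790633147606, 'xyz': array([0.26040934, 0.06647138, 1.2020492 ]), 'rotation': array([-0.68580245,  0.7193565 , -0.07853094,  0.07767955])}
wide_bottle [([170, 252, 30, 26], 0.91), ([313, 136, 26, 33], 0.18)]
slim_bottle [([395, 242, 24, 22], 0.64)]
square_bottle [([88, 200, 30, 25], 0.96), ([140, 175, 34, 37], 0.82)]
oblong_bottle [([372, 128, 31, 39], 0.86), ([316, 138, 29, 34], 0.56)]
wide_holder [([238, 231, 47, 47], 0.61), ([394, 242, 22, 19], 0.49)]
slim_holder [([312, 215, 40, 33], 0.74), ([398, 182, 35, 44], 0.47)]
square_holder [([397, 183, 40, 41], 0.59)]
oblong_holder [([230, 143, 41, 46], 0.9)]
tape_roll [([199, 205, 19, 22], 0.59), ([394, 242, 29, 24], 0.39)]
vial [([356, 199, 17, 15], 0.5), ([170, 250, 33, 26], 0.32)]
scene {'camera_matrix': array([[356.52556424,   0.        , 259.7649733 ],
       [  0.        , 356.52556424, 194.40031827],
       [  0.        ,   0.        ,  
[... 605 characters left out ...]
l [([198, 262, 13, 21], 0.48)]
{'time': 1.1, 'q': array([-1.52146928e+00,  5.27497079e-01,  1.43269663e+00,  1.16912906e-05,
        1.18136363e+00, -1.78502483e-01]), 'joint_velocities': array([ 0.00101492,  0.00072249,  0.00040034, -0.00029533,  0.00053453,
       -0.00141211]), 'joint_torque': array([ 8.49197077e-04, -4.40023398e+01, -1.76988620e+01,  6.33081724e-02,
        5.04265109e-02, -2.67266444e-05]), 'position': array([ 0.1411948 , -0.60883296,  0.22255127]), 'tool_rot': array([ 0.70252702,  0.08036154, -0.702521  ,  0.08038695]), 'ft_force': array([ 0.18817431, -0.25256065, -0.50799057]), 'moment': array([-0.04334186, -0.0010239 ,  0.02217264]), 'grip_width': 0.0871269275624124}
```

Run:
```python
import cv2
im=cv2.imread("pics/top0.png")[100:290,60:440]
cv2.imwrite("pics/top0c.png",cv2.resize(im,None,fx=2.1,fy=2.1,interpolation=cv2.INTER_CUBIC))
```

```text
(no output)
```

View pics/top0c.png

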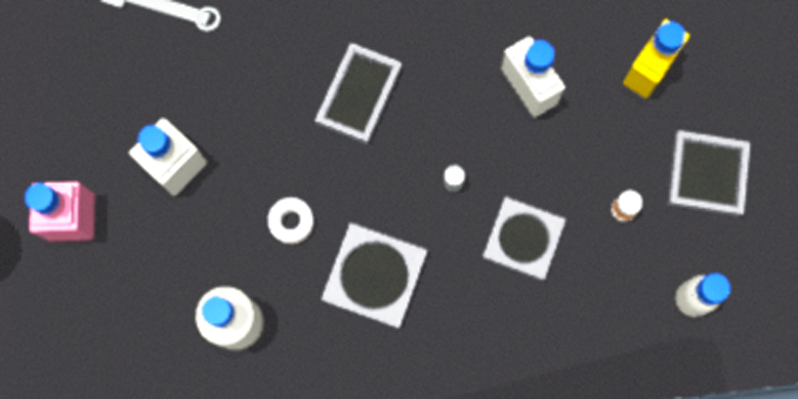

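View pics/scene0.png

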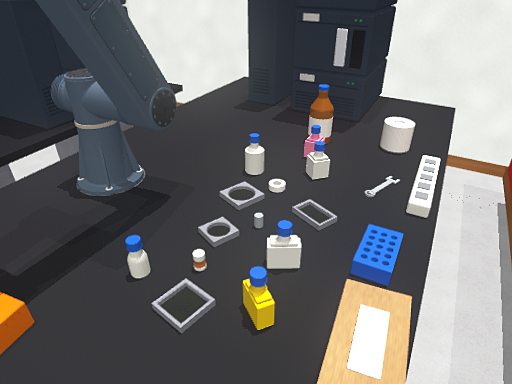

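Seen in the top picture (full-frame pixels):
- White bottles: wide (170,251), slim (393,242), square (139,174), oblong (315,137).
- Look-alikes, not meant: pink (88,200) and yellow (372,128).
- Holders: wide (238,231), slim (310,213), square (398,182), oblong (231,144).
- Bystanders: tape (198,205) and amber vial (358,198). The grey cylinder at (276,184) is not listed.

The enlarged crop already confirms the four white ones. Next I work out their positions.

```bash
cat > h.py <<'E'
import numpy as np, cv2
from scipy.spatial.transform import Rotation as R
from rig import get_obs, imaging, robot
def proj(P,c):
    p=R.from_quat(c["rotation"]).inv().apply(np.atleast_2d(P)-c["xyz"]); s=p[:,:2]/p[:,2:]
    s=s*(1+c["k1"]*(s**2).sum(1,keepdims=True)); K=c["camera_matrix"]
    return s*K[0,0]+K[:2,2]
def unproj(uv,z,c):
    K=c["camera_matrix"]
    n=cv2.undistortPoints(np.float64(uv).reshape(-1,1,2),K,np.array([c["k1"],0,0,0.])).reshape(-1,2)
    d=R.from_quat(c["rotation"]).apply(np.c_[n,np.ones(len(n))]); 
    return c["xyz"]+d*((z-c["xyz"][2])/d[:,2:])
def comp(mask,seed):
    n,l,st,ce=cv2.connectedComponentsWithStats(mask.astype(np.uint8))
    k=min(range(1,n),key=lambda i:np.hypot(*(ce[i]-seed)) if st[i,4]>15 else 1e9)
    return l==k, ce[k], st[k,4]
def blue(im):
    h=cv2.cvtColor(im,cv2.COLOR_RGB2HSV); return (h[...,0]>95)&(h[...,0]<125)&(h[...,1]>130)&(h[...,2]>60)
def cap_xy(im,c,seed,h):
    m,ce,a=comp(blue(im),seed)
    t=np.linspace(0,2*np.pi,40); ring=np.c_[np.cos(t),np.sin(t)]*.016
    xy=unproj(ce,h-.005,c)[0,:2]
    for _ in range(5):
        P=np.vstack([np.c_[ring+xy,np.full(40,z)] for z in(h,h-.022)])
        M=cv2.moments(cv2.convexHull(np.float32(proj(P,c)))); g=np.array([M["m10"],M["m01"]])/M["m00"]
        xy=xy+(unproj(ce,h,c)-unproj(g,h,c))[0,:2]
    return xy,a,M["m00"]
def yaw(o=None):
    o=o or get_obs(); y=R.from_quat(o["tool_rot"]).apply([0,1,0]); return np.degrees(np.arctan2(y[1],y[0]))
def plan(xy,z,yw=None):
    """shift in the tool's axes after the turn (turn about tool x; tool x is down)"""
    o=get_obs(); r=R.from_quat(o["tool_rot"])
    x=r.apply([1,0,0]); tilt=r.inv().apply(np.cross(x,[0,0,-1]))*57.3
    dy=0 if yw is None else (yw-yaw(o)+90)%180-90
    r2=r*R.from_rotvec(tilt/57.3)*R.from_rotvec([-np.radians(dy),0,0])
    d=np.r_[xy,z]-o["position"]
    print("t",round(o["time"],2),"pos",o["position"].round(4),"yaw",round(yaw(o),1),"q1,q6",o["q"][[0,5]].round(2),"grip",round(o["grip_width"]*1e3,1))
    print(" tilt",tilt.round(2)," turn wx",round(-dy,1)," then shift mm",(r2.inv().apply(d)*1e3).round(1),"| no-turn shift",(r.inv().apply(d)*1e3).round(1))
E
python3 - <<'E'
from h import *
im=cv2.cvtColor(cv2.imread("pics/top0.png"),cv2.COLOR_BGR2RGB); c=imaging.camera_params("top")
hs=cv2.cvtColor(im,cv2.COLOR_RGB2HSV)
for n,s,h in [("wide",(163,248),.13),("slim",(400,237),.095),("square",(133,167),.115),("oblong",(317,126),.115)]:
    xy,a,b=cap_xy(im,c,s,h); print(n,xy.round(4),a,round(b),"r",np.hypot(*xy).round(3))
g=cv2.cvtColor(im,cv2.COLOR_RGB2GRAY)
br=(g>105)&(hs[...,1]<60)
for n,s in [("wideH",(238,231)),("slimH",(310,213)),("squareH",(398,182)),("oblongH",(231,144)),("sqB",(140,175)),("obB",(315,138))]:
    m,ce,a=comp(br,s); ys,xs=np.nonzero(m)
    z=.017 if n[-1]=="H" else .05
    P=unproj(np.c_[xs,ys],z,c)[:,:2]
    (cx,cy),(w,hh),an=cv2.minAreaRect(np.float32(P*1000)); print(n,ce.round(1),a,"c",round(cx,1),round(cy,1),"size",round(w),round(hh),"ang",round(an,1))
for n,s in [("tape",(198,205)),("vial",(358,198))]: print(n,unproj(s,.02,c)[0].round(3))
E
```

```text
wide [0.3927 0.269 ] 148 187 r 0.476
slim [ 0.3954 -0.2757] 189 181 r 0.482
square [0.591  0.3444] 170 180 r 0.684
oblong [ 0.6692 -0.098 ] 170 175 r 0.676
wideH [237.6 230.6] 872 c 440.7 103.9 size 99 100 ang 67.5
slimH [309.4 212.9] 625 c 476.0 -74.7 size 80 81 ang 66.3
squareH [397.9 181.7] 596 c 545.4 -307.3 size 95 95 ang 77.7
oblongH [230.1 143.4] 545 c 666.6 114.0 size 72 112 ang 64.7
sqB [140.9 175.6] 608 c 587.8 340.8 size 80 62 ang 43.7
obB [312.5 137.3] 581 c 666.3 -94.2 size 91 55 ang 28.7
tape [0.508 0.2   0.02 ]
vial [ 0.507 -0.2    0.02 ]
```

Run:
```python
from h import *
plan([.3954,-.2757],.2); plan([.3954,-.2757],.2,-35)
c=imaging.camera_params("wrist"); o=get_obs(); r=R.from_quat(o["tool_rot"])
print("cam in tool", r.inv().apply(c["xyz"]-o["position"]), (r.inv()*R.from_quat(c["rotation"])).as_matrix().round(2), c["camera_matrix"][0,0])
```

```text
t 1.1 pos [ 0.1412 -0.6088  0.2226] yaw -76.9 q1,q6 [-1.52 -0.18] grip 87.1
 tilt [ 0. -0. -0.]  turn wx 0  then shift mm [  22.6 -267.1 -322.9] | no-turn shift [  22.5 -267.1 -322.9]
t 1.1 pos [ 0.1412 -0.6088  0.2226] yaw -76.9 q1,q6 [-1.52 -0.18] grip 87.1
 tilt [ 0. -0. -0.]  turn wx -41.9  then shift mm [  22.6   17.2 -418.7] | no-turn shift [  22.5 -267.1 -322.9]
cam in tool [-0.16319378  0.00103423 -0.08409085] [[-0.   -0.31  0.95]
 [ 1.   -0.    0.  ]
 [ 0.    0.95  0.31]] 329.5804715159929
```

```bash
python3 -m inch '[[60,[0,0,0],[-10.5,0,0]],[60,[0,0,0],[-10.5,0,0]],[60,[0,0,0],[-10.5,0,0]],[60,[0,0,0],[-10.5,0,0]],[60,[3,2,-53],[0,0,0]],[60,[3,2,-53],[0,0,0]],[60,[3,2,-53],[0,0,0]],[60,[3,2,-53],[0,0,0]],[60,[3,2,-53],[0,0,0]],[60,[3,2,-53],[0,0,0]],[60,[3,2,-53],[0,0,0]],[60,[2,2,-40],[0,0,0]]]' 20
cat > look.py <<'E'
import sys; from h import *
# look.py name h seedx seedy
n,h,x,y=sys.argv[1],*map(float,sys.argv[2:5])
c=imaging.camera_params("wrist"); im=imaging.camera("wrist"); cv2.imwrite(f"pics/w_{n}.png",cv2.cvtColor(im,cv2.COLOR_RGB2BGR))
s=proj([x,y,h-.005],c)[0]; print("expect px",s.round(0))
try: xy,a,b=cap_xy(im,c,s,h); print("cap",xy.round(4),a,round(b))
except Exception as e: print(e); xy=[x,y]
plan(xy,h-.026)
E
python3 look.py slim .095 .3954 -.2757
```

```text
time: 2.6
position: [0.3895, -0.2728, 0.1989]
tool_rot: [-0.625, -0.327, 0.625, -0.334]
ft_force: [-0.1, -0.8, 0.4]
grip_width: 0.0601
expect px [267. 182.]
cap [ 0.4    -0.2663] 246 1269
t 2.65 pos [ 0.391  -0.2689  0.1986] yaw -34.2 q1,q6 [-0.84 -0.24] grip 60.3
 tilt [-0.    0.09 -0.37]  turn wx 0  then shift mm [129.6   6.   -7.2] | no-turn shift [129.7   5.2  -7.4]
```

View pics/w_slim.png

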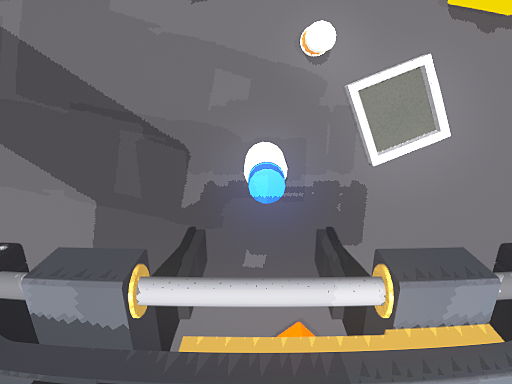

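```bash
sed -i 's/h\[...,0\]>95/h[...,0]>88/; s/h\[...,1\]>130/h[...,1]>110/' h.py; python3 look.py slim2 .095 .3954 -.2757
```

```text
expect px [268. 188.]
cap [ 0.3945 -0.2767] 1270 1255
t 2.7 pos [ 0.3899 -0.2711  0.1987] yaw -34.0 q1,q6 [-0.84 -0.25] grip 59.9
 tilt [ 0.    0.23 -0.38]  turn wx 0  then shift mm [129.7   7.    2. ] | no-turn shift [129.8   6.1   1.5]
```

```bash
python3 -m inch '[[60,[30,7,2],[0,0.2,-0.4]],[60,[35,0,0],[0,0,0]],[60,[30,0,0],[0,0,0]],[60,[0,0,0],[0,0,0]]]'; python3 -c "
from h import *
plan([.3945,-.2767],.069)"
```

```text
time: 3.2
position: [0.3964, -0.2813, 0.1033]
tool_rot: [-0.624, -0.33, 0.624, -0.335]
ft_force: [-0.1, 0.2, -0.4]
grip_width: 0.0602
t 3.2 pos [ 0.3964 -0.2813  0.1033] yaw -33.9 q1,q6 [-0.85 -0.25] grip 60.2
 tilt [ 0.    0.21 -0.39]  turn wx 0  then shift mm [34.3 -4.2 -2.7] | no-turn shift [34.2 -4.4 -2.8]
```

```bash
python3 -m inch '[[60,[15,-4,-2.5],[0,0,0]],[60,[0,0,0],[0,0,0]],[60,[0,0,0],[0,0,0]]]'; python3 -c "
from h import *
plan([.3945,-.2767],.069)"
```

```text
time: 3.58
position: [0.3959, -0.2807, 0.0911]
tool_rot: [0.625, 0.327, -0.624, 0.337]
ft_force: [0.2, -0.9, 0.1]
grip_width: 0.0599
t 3.58 pos [ 0.3959 -0.2807  0.0911] yaw -34.0 q1,q6 [-0.85 -0.25] grip 59.9
 tilt [-0.    0.33 -0.76]  turn wx 0  then shift mm [22.1 -3.4 -2.5] | no-turn shift [22.  -3.7 -2.7]
```

```bash
python3 -m inch '[[60,[10,-4,-2.5],[0,0,0]]]'; python3 -m inch '[[60,[0,0,0],[0,0,0]]]';python3 -m inch '[[60,[0,0,0],[0,0,0]]]'; python3 -c "
from h import *
plan([.3945,-.2767],.069)
imaging.camera('wrist')
plan([.3945,-.2767],.069)"
```

```text
time: 3.7
position: [0.3952, -0.278, 0.0822]
tool_rot: [0.625, 0.325, -0.624, 0.339]
ft_force: [0.0, 0.4, -0.5]
grip_width: 0.0598
time: 3.82
position: [0.3946, -0.2773, 0.082]
tool_rot: [0.625, 0.326, -0.624, 0.338]
ft_force: [0.0, -0.2, -0.9]
grip_width: 0.0599
time: 3.95
position: [0.3948, -0.2774, 0.0821]
tool_rot: [0.625, 0.326, -0.624, 0.338]
ft_force: [0.7, 0.4, 0.2]
grip_width: 0.0602
t 3.95 pos [ 0.3948 -0.2774  0.0821] yaw -34.0 q1,q6 [-0.84 -0.25] grip 60.2
 tilt [ 0.    0.38 -0.97]  turn wx 0  then shift mm [13.1 -0.7 -0.4] | no-turn shift [13.1 -0.9 -0.5]
t 4.0 pos [ 0.3947 -0.2773  0.0821] yaw -34.0 q1,q6 [-0.84 -0.25] grip 60.2
 tilt [-0.    0.38 -0.95]  turn wx 0  then shift mm [13.1 -0.5 -0.4] | no-turn shift [13.  -0.7 -0.5]
```

```bash
python3 -m inch '[[60,[13,0,0],[0,0.4,-1]],[60,[2,0,0],[0,0,0]],[0,[0,0,0],[0,0,0]],[0,[0,0,0],[0,0,0]],[0,[0,0,0],[0,0,0]],[0,[0,0,0],[0,0,0]]]' 25; python3 -c "
from h import *
plan([.476,-.0747],.16)"
```

```text
time: 4.75
position: [0.3949, -0.2775, 0.0658]
tool_rot: [-0.624, -0.333, 0.624, -0.331]
ft_force: [0.1, -0.0, -0.5]
grip_width: 0.0312
t 4.75 pos [ 0.3949 -0.2775  0.0658] yaw -34.0 q1,q6 [-0.84 -0.25] grip 31.2
 tilt [ 0.   -0.05  0.14]  turn wx 0  then shift mm [ -94.2  -46.1 -213.5] | no-turn shift [ -93.9  -46.3 -213.6]
```

```bash
python3 -m inch '[[0,[-20,0,0],[0,0,0]],[0,[-35,0,0],[0,0,0]],[0,[-40,0,0],[0,0,0]],[0,[0,-8,-37],[0,0,0]],[0,[0,-8,-37],[0,0,0]],[0,[0,-8,-37],[0,0,0]],[0,[0,-8,-37],[0,0,0]],[0,[0,-8,-37],[0,0,0]],[0,[0,-5,-25],[0,0,0]],[0,[0,0,0],[0,0,0]]]'; python3 -c "
from h import *
plan([.476,-.0747],.08)"
```

```text
time: 6.0
position: [0.4764, -0.0726, 0.1641]
tool_rot: [0.625, 0.332, -0.625, 0.33]
ft_force: [-0.0, -0.7, -1.8]
grip_width: 0.0309
t 6.0 pos [ 0.4764 -0.0726  0.1641] yaw -34.1 q1,q6 [-0.38  0.21] grip 30.9
 tilt [ 0.   -0.08  0.14]  turn wx 0  then shift mm [84.1  0.9  2. ] | no-turn shift [84.1  1.1  2.1]
```

```bash
python3 -m inch '[[0,[35,1,2],[0,0,0]],[0,[30,0,0],[0,0,0]],[0,[12,0,0],[0,0,0]],[0,[0,0,0],[0,0,0]]]'; python3 -c "
from h import *
plan([.476,-.0747],.071)"
```

```text
time: 6.5
position: [0.4765, -0.0772, 0.0861]
tool_rot: [0.625, 0.331, -0.624, 0.331]
ft_force: [-0.3, 0.5, -0.5]
grip_width: 0.0314
t 6.5 pos [ 0.4765 -0.0772  0.0861] yaw -34.1 q1,q6 [-0.39  0.2 ] grip 31.4
 tilt [ 0.   -0.05 -0.05]  turn wx 0  then shift mm [15.1 -1.8 -1.8] | no-turn shift [15.1 -1.8 -1.8]
```

```bash
python3 -m inch '[[0,[8,-1.5,-1.5],[0,0,0]],[0,[6,0,0],[0,0,0]],[0,[0,0,0],[0,0,0]]]'; python3 -c "
from h import *
plan([.476,-.0747],.0705)"
```

```text
time: 6.88
position: [0.4773, -0.0759, 0.073]
tool_rot: [0.626, 0.33, -0.624, 0.332]
ft_force: [0.2, 0.1, -0.9]
grip_width: 0.0311
t 6.88 pos [ 0.4773 -0.0759  0.073 ] yaw -34.2 q1,q6 [-0.39  0.21] grip 31.1
 tilt [ 0.   -0.09 -0.26]  turn wx 0  then shift mm [ 2.5 -1.8 -0.3] | no-turn shift [ 2.5 -1.8 -0.3]
```

```bash
python3 -m inch '[[0,[2.5,0,0],[0,0,0]],[0,[0,0,0],[0,0,0]],[55,[0,0,0],[0,0,0]],[55,[0,0,0],[0,0,0]],[55,[0,0,0],[0,0,0]],[55,[-20,0,0],[0,0,0]],[55,[-55,0,0],[0,0,0]],[55,[-55,0,0],[0,0,0]]]';  python3 - <<'E'
from h import *
plan([.3927,.269],.2,0);plan([.3927,.269],.2)
im=imaging.camera("wrist"); cv2.imwrite("pics/w_s3.png",cv2.cvtColor(im,cv2.COLOR_RGB2BGR))
E
```

```text
time: 7.88
position: [0.4749, -0.0751, 0.2009]
tool_rot: [-0.624, -0.332, 0.625, -0.33]
ft_force: [0.8, 0.0, 0.3]
grip_width: 0.055
t 7.88 pos [ 0.4749 -0.0751  0.2009] yaw -34.2 q1,q6 [-0.39  0.21] grip 55.0
 tilt [-0.    0.01  0.18]  turn wx -34.2  then shift mm [   0.9  -82.2 -344.1] | no-turn shift [   1.6 -261.3 -238.6]
t 7.88 pos [ 0.4749 -0.0751  0.2009] yaw -34.2 q1,q6 [-0.39  0.21] grip 55.0
 tilt [-0.    0.01  0.18]  turn wx 0  then shift mm [   0.9 -261.3 -238.6] | no-turn shift [   1.6 -261.3 -238.6]
```

View pics/w_s3.png

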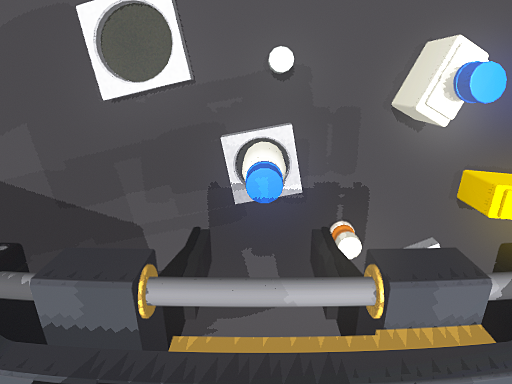

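```bash
python3 -m inch '[[55,[0,-37,-34],[0,0,0]],[55,[0,-37,-34],[0,0,0]],[55,[0,-37,-34],[0,0,0]],[55,[0,-37,-34],[0,0,0]],[55,[0,-37,-34],[0,0,0]],[55,[0,-37,-34],[0,0,0]],[55,[0,-37,-34],[0,0,0]],[55,[0,0,0],[0,0,0]],[55,[0,0,0],[0,0,0]]]';  python3 look.py wide .13 .3927 .269
```

```text
time: 9.05
position: [0.4006, 0.2743, 0.2071]
tool_rot: [0.632, 0.324, -0.618, 0.336]
ft_force: [-1.1, 0.4, 0.3]
grip_width: 0.0552
expect px [253. 206.]
cap [0.3927 0.2675] 1503 1511
t 9.1 pos [0.4007 0.2741 0.2071] yaw -34.4 q1,q6 [0.38 0.99] grip 55.4
 tilt [-0.   -0.54 -1.38]  turn wx 0  then shift mm [103.1  -3.   10. ] | no-turn shift [102.9  -5.4  10.9]
```

```bash
python3 -m inch '[[55,[15,-3,10],[0,-0.5,-1.4]],[55,[30,0,0],[0,0,0]],[55,[10,0,0],[0,0,0]],[55,[0,0,0],[0,0,0]]]'; python3 -c "
from h import *
plan([.3927,.2675],.103)"
```

```text
time: 9.6
position: [0.3928, 0.2621, 0.149]
tool_rot: [-0.625, -0.328, 0.628, -0.327]
ft_force: [0.6, 0.0, -0.2]
grip_width: 0.0551
t 9.6 pos [0.3928 0.2621 0.149 ] yaw -34.8 q1,q6 [0.35 0.96] grip 55.1
 tilt [-0.    0.15  0.22]  turn wx 0  then shift mm [46.  -3.1 -4.4] | no-turn shift [46.  -2.9 -4.5]
```

```bash
python3 -m inch '[[55,[10,-3,-4],[0,0,0]],[55,[6,0,0],[0,0,0]],[55,[0,0,0],[0,0,0]]]'; python3 -c "
from h import *
plan([.3927,.2675],.103)"
```

```text
time: 9.98
position: [0.3936, 0.2674, 0.133]
tool_rot: [-0.626, -0.328, 0.627, -0.327]
ft_force: [-0.1, 0.4, -1.1]
grip_width: 0.0552
t 9.97 pos [0.3936 0.2674 0.133 ] yaw -34.8 q1,q6 [0.36 0.97] grip 55.2
 tilt [0.   0.03 0.16]  turn wx 0  then shift mm [30.  -0.8  0.5] | no-turn shift [30.  -0.7  0.4]
```

```bash
python3 -m inch '[[55,[18,0,0],[0,0,0]],[55,[12,0,0],[0,0,0]],[0,[0,0,0],[0,0,0]],[0,[0,0,0],[0,0,0]],[0,[0,0,0],[0,0,0]],[0,[0,0,0],[0,0,0]]]' 35; python3 -m inch '[[0,[-15,0,0],[0,0,0]],[0,[-25,0,0],[0,0,0]],[0,[-25,0,0],[0,0,0]],[0,[0,0,0],[0,0,0]]]'; python3 -c "
from h import *
plan([.4407,.1039],.16)"
```

```text
time: 10.72
position: [0.3949, 0.2686, 0.1039]
tool_rot: [0.627, 0.328, -0.626, 0.327]
ft_force: [0.0, -1.0, -2.0]
grip_width: 0.0309
time: 11.22
position: [0.3937, 0.2679, 0.1698]
tool_rot: [-0.627, -0.328, 0.627, -0.327]
ft_force: [0.6, 0.5, -3.1]
grip_width: 0.0311
t 11.22 pos [0.3937 0.2679 0.1698] yaw -34.8 q1,q6 [0.36 0.97] grip 31.1
 tilt [ 0.   -0.05  0.1 ]  turn wx 0  then shift mm [  9.8 132.1 107.9] | no-turn shift [  9.5 132.1 107.9]
```

```bash
python3 -m inch '[[0,[0,26,22],[0,0,0]],[0,[0,26,22],[0,0,0]],[0,[0,26,22],[0,0,0]],[0,[0,26,22],[0,0,0]],[0,[0,26,20],[0,0,0]],[0,[0,0,0],[0,0,0]],[0,[0,0,0],[0,0,0]]]'; python3 -c "
from h import *
plan([.4407,.1039],.109)"
```

```text
time: 12.1
position: [0.4357, 0.1005, 0.1628]
tool_rot: [-0.623, -0.331, 0.63, -0.326]
ft_force: [-0.8, -0.4, -2.3]
grip_width: 0.0308
t 12.1 pos [0.4357 0.1005 0.1628] yaw -34.7 q1,q6 [-0.03  0.58] grip 30.8
 tilt [0.   0.31 0.6 ]  turn wx 0  then shift mm [53.8  2.1 -5.7] | no-turn shift [53.7  2.7 -5.9]
```

```bash
python3 -m inch '[[0,[15,2,-5.5],[0,0.3,0.6]],[0,[20,0,0],[0,0,0]],[0,[0,0,0],[0,0,0]]]'; python3 -c "
from h import *
plan([.4407,.1039],.109)"
```

```text
time: 12.48
position: [0.4386, 0.1065, 0.1261]
tool_rot: [-0.625, -0.33, 0.626, -0.329]
ft_force: [0.2, 0.2, -2.5]
grip_width: 0.031
t 12.47 pos [0.4386 0.1065 0.1261] yaw -34.5 q1,q6 [-0.01  0.59] grip 31.0
 tilt [0.   0.04 0.1 ]  turn wx 0  then shift mm [17.1  3.3  0.9] | no-turn shift [17.1  3.3  0.9]
```

```bash
python3 -m inch '[[0,[6,3,1],[0,0,0]],[0,[6,0,0],[0,0,0]],[0,[3,0,0],[0,0,0]],[0,[0,0,0],[0,0,0]]]'; python3 -c "
from h import *
plan([.4407,.1039],.109)"
```

```text
time: 12.98
position: [0.4412, 0.1049, 0.1113]
tool_rot: [0.626, 0.33, -0.625, 0.33]
ft_force: [0.4, 0.2, -2.4]
grip_width: 0.0311
t 12.97 pos [0.4412 0.1049 0.1113] yaw -34.4 q1,q6 [-0.01  0.59] grip 31.1
 tilt [ 0.   -0.04 -0.  ]  turn wx 0  then shift mm [2.3 0.2 1.1] | no-turn shift [2.3 0.2 1.1]
```

```bash
python3 -m inch '[[0,[2.5,0,0],[0,0,0]],[0,[0,0,0],[0,0,0]],[55,[0,0,0],[0,0,0]],[55,[0,0,0],[0,0,0]],[55,[0,0,0],[0,0,0]],[55,[-20,0,0],[0,0,0]],[55,[-55,0,0],[0,0,0]],[55,[-40,0,0],[0,0,0]]]';  python3 - <<'E'
from h import *
plan([.591,.3444],.22)
E
```

```text
time: 13.98
position: [0.4401, 0.1045, 0.2251]
tool_rot: [-0.624, -0.331, 0.627, -0.329]
ft_force: [0.2, 0.1, 0.2]
grip_width: 0.055
t 13.97 pos [0.4401 0.1045 0.2251] yaw -34.4 q1,q6 [-0.02  0.59] grip 55.0
 tilt [0.   0.12 0.23]  turn wx 0  then shift mm [   5.1  -11.2 -283.1] | no-turn shift [   4.5  -11.2 -283.1]
```

```bash
python3 -m inch '[[55,[0,-2,-50],[0,0.1,0.2]],[55,[0,-2,-50],[0,0,0]],[55,[0,-2,-50],[0,0,0]],[55,[0,-2,-50],[0,0,0]],[55,[0,-2,-50],[0,0,0]],[55,[0,-2,-33],[0,0,0]],[55,[0,0,0],[0,0,0]],[55,[0,0,0],[0,0,0]]]';  python3 look.py square .115 .591 .3444
```

```text
time: 14.98
position: [0.5966, 0.3511, 0.2306]
tool_rot: [0.629, 0.327, -0.623, 0.331]
ft_force: [0.1, 0.9, 0.7]
grip_width: 0.055
expect px [258. 190.]
cap [0.5895 0.341 ] 1138 1146
t 15.03 pos [0.5966 0.351  0.2307] yaw -34.6 q1,q6 [0.37 0.98] grip 55.1
 tilt [-0.   -0.33 -0.5 ]  turn wx 0  then shift mm [141.7  -0.2  12.3] | no-turn shift [141.7  -1.4  13.1]
```

View pics/w_square.png

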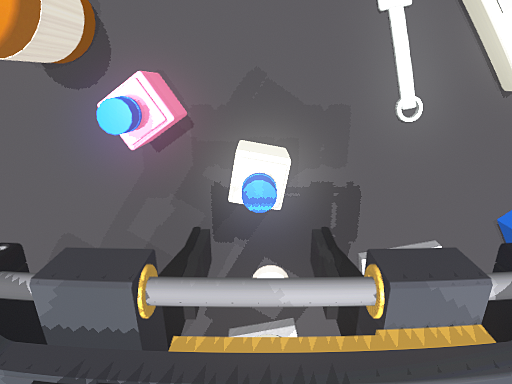

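```bash
cat > byaw.py <<'E'
import sys; from h import *
def byaw(im,c,xy,w,d,h):
    hs=cv2.cvtColor(im,cv2.COLOR_RGB2HSV); s=proj([*xy,h*.4],c)[0]
    m,ce,a=comp(((hs[...,2]>150)&(hs[...,1]<70))|blue(im),s)
    best=[]
    t=np.linspace(0,2*np.pi,40)
    for an in np.arange(0,90 if w==d else 180,1.):
        for hb in (h-.04,h-.035):
            r=R.from_euler("z",an,degrees=True)
            P=r.apply([[sx*w/2,sy*d/2,z] for sx in(-1,1) for sy in(-1,1) for z in(0,hb)])+[*xy,0]
            cap=np.vstack([np.c_[np.c_[np.cos(t),np.sin(t)]*.016+xy,np.full(40,z)] for z in(h,h-.03)])
            k=np.zeros(m.shape,np.uint8)
            for Q in(P,cap): cv2.fillConvexPoly(k,cv2.convexHull(np.int32(proj(Q,c).round())),1)
            best.append(((m&(k>0)).sum()/(m|(k>0)).sum(),an,hb))
    best.sort(reverse=True); print("area",a,[tuple(np.round(b,3).tolist()) for b in best[:6]])
if __name__=="__main__":
    n=sys.argv[1]; x,y,w,d,h=map(float,sys.argv[2:7])
    im=cv2.cvtColor(cv2.imread(f"pics/{n}.png"),cv2.COLOR_BGR2RGB); byaw(im,imaging.camera_params("wrist"),np.array([x,y]),w,d,h)
E
python3 byaw.py w_square .5895 .341 .058 .058 .115
python3 - <<'E'
from h import *
c=imaging.camera_params("wrist"); P=unproj([[242,141],[291,154],[290,170]],0,c); e=P[1]-P[0]; print(P.round(3),np.degrees(np.arctan2(e[1],e[0])),np.hypot(*e[:2]))
E
```

```text
area 3548 [(0.899, 43.0, 0.075), (0.899, 49.0, 0.075), (0.899, 47.0, 0.075), (0.899, 44.0, 0.075), (0.895, 42.0, 0.075), (0.895, 45.0, 0.075)]
[[0.591 0.377 0.   ]
 [0.63  0.33  0.   ]
 [0.618 0.314 0.   ]] -49.660280246717505 0.06150546014087105
```

```bash
python3 -m inch '[[55,[20,0,12],[0,-0.3,-0.5]],[55,[40,0,0],[0,0,0]],[55,[25,0,0],[0,0,0]],[55,[0,0,0],[0,0,0]]]'; python3 -c "
from h import *
plan([.5895,.341],.088)"
```

```text
time: 15.52
position: [0.5886, 0.3362, 0.1462]
tool_rot: [0.627, 0.327, -0.627, 0.328]
ft_force: [0.6, 0.3, -1.1]
grip_width: 0.055
t 15.53 pos [0.5886 0.3362 0.1462] yaw -34.8 q1,q6 [0.35 0.96] grip 55.0
 tilt [-0.   -0.   -0.03]  turn wx 0  then shift mm [58.2 -2.  -4.4] | no-turn shift [58.2 -2.  -4.4]
```

```bash
python3 -m inch '[[55,[15,-2,-4],[0,0,0]],[55,[10,0,0],[0,0,0]],[55,[0,0,0],[0,0,0]]]'; python3 -c "
from h import *
plan([.5895,.341],.088)"
```

```text
time: 15.9
position: [0.5906, 0.3406, 0.1226]
tool_rot: [0.629, 0.327, -0.625, 0.327]
ft_force: [-0.1, 0.6, 0.1]
grip_width: 0.0552
t 15.9 pos [0.5906 0.3406 0.1226] yaw -34.9 q1,q6 [0.36 0.97] grip 55.2
 tilt [ 0.   -0.21 -0.17]  turn wx 0  then shift mm [34.6 -1.2  0.3] | no-turn shift [34.6 -1.3  0.4]
```

```bash
python3 -m inch '[[55,[20,-1,0],[0,0,0]],[55,[14,0,0],[0,0,0]],[0,[0,0,0],[0,0,0]],[0,[0,0,0],[0,0,0]],[0,[0,0,0],[0,0,0]],[0,[0,0,0],[0,0,0]]]' 35; python3 -m inch '[[0,[-15,0,0],[0,0,0]],[0,[-35,0,0],[-9,0,0]],[0,[-40,0,0],[-9,0,0]],[0,[-40,0,0],[-9,0,0]],[0,[0,0,0],[-9,0,0]],[0,[0,0,0],[0,0,0]]]'; python3 -c "
from h import *
plan([.5454,-.3073],.22)"
```

```text
time: 16.65
position: [0.5903, 0.3417, 0.0867]
tool_rot: [0.629, 0.327, -0.625, 0.328]
ft_force: [-0.2, 0.4, -2.6]
grip_width: 0.0309
time: 17.4
position: [0.5888, 0.3411, 0.2245]
tool_rot: [0.492, 0.508, -0.489, 0.511]
ft_force: [0.7, 0.0, -2.4]
grip_width: 0.0308
t 17.4 pos [0.5888 0.3411 0.2245] yaw 2.2 q1,q6 [0.36 0.32] grip 30.8
 tilt [ 0.   -0.08 -0.33]  turn wx 0  then shift mm [  4.5 -68.3 646.3] | no-turn shift [  3.3 -68.3 646.3]
```

```bash
python3 -m inch '[[0,[0,-5,50],[0,0,0]],[0,[0,-5,52],[0,0,0]],[0,[0,-5,52],[0,0,0]],[0,[0,-5,52],[0,0,0]],[0,[0,-5,52],[0,0,0]],[0,[0,-5,52],[0,0,0]],[0,[0,-5,52],[0,0,0]],[0,[0,-5,52],[0,0,0]],[0,[0,-5,52],[0,0,0]],[0,[0,-5,52],[0,0,0]]]'; python3 -c "
from h import *
plan([.5454,-.3073],.22,1)"
```

```text
time: 18.65
position: [0.5511, -0.189, 0.2234]
tool_rot: [0.499, 0.503, -0.493, 0.505]
ft_force: [1.1, -0.9, -2.8]
grip_width: 0.0311
t 18.65 pos [ 0.5511 -0.189   0.2234] yaw 0.9 q1,q6 [-0.53 -0.54] grip 31.1
 tilt [-0.   -0.18 -0.44]  turn wx -0.1  then shift mm [  3.4  -7.8 118.2] | no-turn shift [  3.   -7.6 118.2]
```

```bash
python3 -m inch '[[0,[0,-4,50],[0,-0.2,-0.4]],[0,[0,-3,45],[0,0,0]],[0,[0,0,20],[0,0,0]],[0,[0,0,0],[0,0,0]],[0,[0,0,0],[0,0,0]]]'; python3 -c "
from h import *
plan([.5454,-.3073],.092,1)
im=imaging.camera('wrist'); cv2.imwrite('pics/w_sq2.png',cv2.cvtColor(im,cv2.COLOR_RGB2BGR))"
```

```text
time: 19.27
position: [0.5435, -0.3093, 0.2223]
tool_rot: [0.501, 0.501, -0.5, 0.499]
ft_force: [-0.4, 0.6, -3.4]
grip_width: 0.0309
t 19.27 pos [ 0.5435 -0.3093  0.2223] yaw -0.0 q1,q6 [-0.7 -0.7] grip 30.9
 tilt [ 0.   -0.16  0.06]  turn wx -1.0  then shift mm [130.3   1.9  -2. ] | no-turn shift [130.3   2.   -1.7]
```

View pics/w_sq2.png

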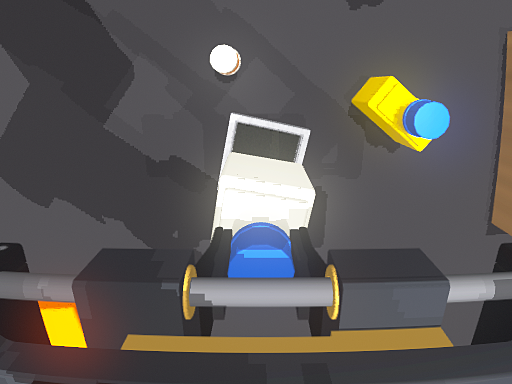

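```bash
python3 -c "
import cv2
im=cv2.imread('pics/w_sq2.png')[105:235,200:330]
cv2.imwrite('pics/w_sq2c.png',cv2.resize(im,None,fx=4.5,fy=4.5,interpolation=cv2.INTER_CUBIC))"
```

```text
(no output)
```

View pics/w_sq2c.png

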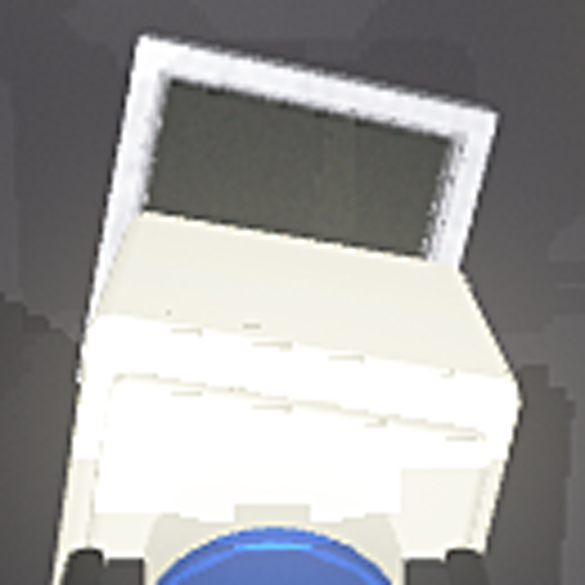

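```bash
python3 -c "
from h import *
c=imaging.camera_params('wrist'); f=lambda p:np.array(p)/4.5+[200,105]
for p,z in [([[140,38],[493,112]],.017),([[170,82],[452,142]],.017),([[140,212],[460,268]],.1355)]:
    P=unproj(f(p),z,c); e=P[1]-P[0]; print(P.round(4).tolist(),np.degrees(np.arctan2(e[1],e[0])),np.hypot(*e[:2]))
"
```

```text
[[0.5106, -0.257, 0.017], [0.5978, -0.275, 0.017]] -11.669366385860192 0.0889938140630493
[[0.5178, -0.2677, 0.017], [0.5878, -0.2825, 0.017]] -11.922081063045992 0.0715829169060455
[[0.5204, -0.2764, 0.1355], [0.5757, -0.2863, 0.1355]] -10.088617109474693 0.056112099378308744
```

```bash
python3 -m inch '[[0,[20,2,-1],[1.7,-0.2,0]],[0,[35,0,0],[0,0,0]],[0,[35,0,0],[0,0,0]],[0,[12,0,0],[0,0,0]],[0,[0,0,0],[0,0,0]]]'; python3 -c "
from h import *
plan([.545,-.3085],.0915,-1.7)"
```

```text
time: 19.95
position: [0.5485, -0.3002, 0.1207]
tool_rot: [0.506, 0.494, -0.505, 0.495]
ft_force: [0.2, -0.3, -2.3]
grip_width: 0.0313
t 19.95 pos [ 0.5485 -0.3002  0.1207] yaw -1.3 q1,q6 [-0.68 -0.66] grip 31.3
 tilt [ 0.    0.05 -0.09]  turn wx 0.4  then shift mm [29.2 -3.2  8.4] | no-turn shift [29.2 -3.3  8.3]
```

```bash
python3 -m inch '[[0,[7,-3,8],[0.4,0,0]],[0,[4,0,0],[0,0,0]],[0,[0,0,0],[0,0,0]]]'; python3 -c "
from h import *
plan([.545,-.3085],.0915,-1.7)"
```

```text
time: 20.32
position: [0.547, -0.3098, 0.1123]
tool_rot: [0.508, 0.49, -0.507, 0.495]
ft_force: [-0.5, -0.6, -2.3]
grip_width: 0.0312
t 20.32 pos [ 0.547  -0.3098  0.1123] yaw -1.7 q1,q6 [-0.69 -0.66] grip 31.2
 tilt [-0.    0.27 -0.36]  turn wx 0.0  then shift mm [20.8 -2.1 -1.2] | no-turn shift [20.8 -2.2 -1.3]
```

```bash
python3 -m inch '[[0,[8,-2,-1],[0,0.3,-0.4]],[0,[7,0,0],[0,0,0]],[0,[4,0,0],[0,0,0]],[0,[0,0,0],[0,0,0]]]'; python3 -c "
from h import *
plan([.545,-.3085],.0915,-1.7)"
```

```text
time: 20.82
position: [0.5451, -0.3091, 0.0925]
tool_rot: [0.507, 0.493, -0.507, 0.492]
ft_force: [-0.2, -0.3, -3.0]
grip_width: 0.0313
t 20.82 pos [ 0.5451 -0.3091  0.0925] yaw -1.7 q1,q6 [-0.69 -0.66] grip 31.3
 tilt [ 0.   -0.02  0.02]  turn wx -0.0  then shift mm [ 1.  -0.1 -0.6] | no-turn shift [ 1.  -0.1 -0.6]
```

Release, rise, and plan the move to the oblong bottle.

```bash
python3 -m inch '[[0,[1,0,0],[0,0,0]],[0,[0,0,0],[0,0,0]],[55,[0,0,0],[0,0,0]],[55,[0,0,0],[0,0,0]],[55,[0,0,0],[0,0,0]],[55,[-20,0,0],[0,0,0]],[55,[-55,0,0],[0,0,0]],[55,[-50,0,0],[0,0,0]],[55,[0,0,0],[0,0,0]]]';  python3 - <<'E'
from h import *
plan([.6692,-.098],.22)
E
```

```text
time: 21.95
position: [0.5467, -0.3105, 0.2219]
tool_rot: [0.508, 0.491, -0.507, 0.494]
ft_force: [0.3, -0.2, -0.4]
grip_width: 0.0552
t 21.95 pos [ 0.5467 -0.3105  0.2219] yaw -1.7 q1,q6 [-0.69 -0.66] grip 55.2
 tilt [-0.    0.14 -0.21]  turn wx 0  then shift mm [   1.9  116.1 -216.1] | no-turn shift [   1.8  116.1 -216.1]
```

```bash
python3 -m inch '[[55,[0,23,-43],[0,0,0]],[55,[0,23,-43],[0,0,0]],[55,[0,23,-43],[0,0,0]],[55,[0,23,-43],[0,0,0]],[55,[0,23,-43],[0,0,0]],[55,[0,0,0],[0,0,0]],[55,[0,0,0],[0,0,0]]]';  python3 look.py oblong .115 .6692 -.098; python3 byaw.py w_oblong .6692 -.098 .076 .036 .115
```

```text
time: 22.82
position: [0.6687, -0.0938, 0.2147]
tool_rot: [-0.507, -0.492, 0.51, -0.491]
ft_force: [-0.3, 0.2, -0.5]
grip_width: 0.0553
expect px [262. 190.]
cap [ 0.6681 -0.0984] 1290 1290
t 22.88 pos [ 0.6686 -0.0938  0.2147] yaw -1.9 q1,q6 [-0.3  -0.27] grip 55.2
 tilt [-0.    0.03  0.26]  turn wx 0  then shift mm [125.7  -0.4   4.6] | no-turn shift [125.7   0.2   4.5]
area 3757 [(0.904, 28.0, 0.075), (0.898, 30.0, 0.075), (0.896, 31.0, 0.075), (0.894, 27.0, 0.075), (0.892, 29.0, 0.075), (0.892, 32.0, 0.075)]
```

View pics/w_oblong.png

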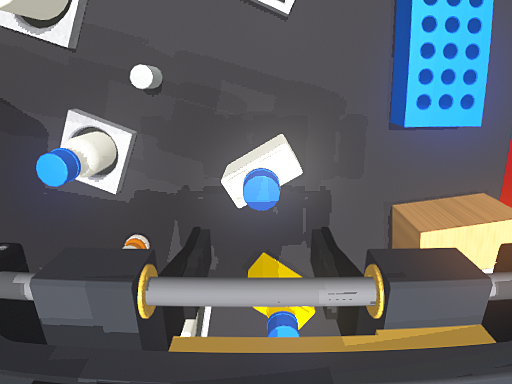

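```bash
python3 -m inch '[[55,[20,0,4],[0,0,0.3]],[55,[35,0,0],[0,0,0]],[55,[20,0,0],[0,0,0]],[55,[0,0,0],[0,0,0]]]'; python3 -c "
from h import *
plan([.6681,-.0984],.088)"
```

```text
time: 23.38
position: [0.6663, -0.1041, 0.1379]
tool_rot: [-0.51, -0.489, 0.511, -0.49]
ft_force: [-0.0, -0.7, 0.2]
grip_width: 0.0547
t 23.38 pos [ 0.6663 -0.1041  0.1379] yaw -2.4 q1,q6 [-0.32 -0.28] grip 54.7
 tilt [-0.    0.09 -0.03]  turn wx 0  then shift mm [49.9  1.6 -5.8] | no-turn shift [49.9  1.5 -5.9]
```

```bash
python3 -m inch '[[55,[15,1.5,-5.5],[0,0,0]],[55,[8,0,0],[0,0,0]],[55,[0,0,0],[0,0,0]]]'; python3 -c "
from h import *
plan([.6681,-.0984],.088)"
```

```text
time: 23.75
position: [0.6688, -0.1002, 0.1153]
tool_rot: [0.511, 0.487, -0.511, 0.49]
ft_force: [0.0, -0.5, -0.5]
grip_width: 0.055
t 23.75 pos [ 0.6688 -0.1002  0.1153] yaw -2.5 q1,q6 [-0.31 -0.27] grip 55.0
 tilt [-0.    0.14 -0.19]  turn wx 0  then shift mm [27.3 -0.8 -1.8] | no-turn shift [27.3 -0.9 -1.9]
```

```bash
python3 -m inch '[[55,[15,-0.5,-1.5],[0,0.1,-0.2]],[55,[12,0,0],[0,0,0]],[0,[0,0,0],[0,0,0]],[0,[0,0,0],[0,0,0]],[0,[0,0,0],[0,0,0]],[0,[0,0,0],[0,0,0]]]' 35; python3 -m inch '[[0,[-15,0,0],[0,0,0]],[0,[-35,0,0],[9,0,0]],[0,[-35,0,0],[9,0,0]],[0,[-20,0,0],[9,0,0]],[0,[0,0,0],[9,0,0]],[0,[0,0,0],[9,0,0]],[0,[0,0,0],[9,0,0]],[0,[0,0,0],[0,0,0]]]'; python3 -c "
from h import *
plan([.6666,.114],.19,-56.8)"
```

```text
time: 24.5
position: [0.6691, -0.0985, 0.0872]
tool_rot: [0.511, 0.489, -0.511, 0.49]
ft_force: [-0.9, -0.1, -2.3]
grip_width: 0.031
time: 25.5
position: [0.6698, -0.0985, 0.2041]
tool_rot: [0.682, 0.192, -0.678, 0.196]
ft_force: [-0.4, -0.7, -1.9]
grip_width: 0.0311
t 25.5 pos [ 0.6698 -0.0985  0.2041] yaw -58.2 q1,q6 [-0.31  0.7 ] grip 31.1
 tilt [ 0.   -0.3  -0.39]  turn wx -1.4  then shift mm [  14.1 -179.6 -113.7] | no-turn shift [  13.4 -182.3 -109.3]
```

Place height is about 0.092. I traverse first, then look at the fit.

```bash
python3 -m inch '[[0,[0,0,0],[-1.4,-0.3,-0.4]],[0,[0,-45,-28],[0,0,0]],[0,[0,-45,-28],[0,0,0]],[0,[0,-45,-28],[0,0,0]],[0,[0,-40,-25],[0,0,0]],[0,[0,0,0],[0,0,0]],[0,[0,0,0],[0,0,0]]]'; python3 -c "
from h import *
plan([.6666,.114],.092,-56.8)
im=imaging.camera('wrist'); cv2.imwrite('pics/w_ob2.png',cv2.cvtColor(im,cv2.COLOR_RGB2BGR))
im=cv2.cvtColor(im,cv2.COLOR_RGB2BGR)[80:240,170:350]
cv2.imwrite('pics/w_ob2c.png',cv2.resize(im,None,fx=3.5,fy=3.5,interpolation=cv2.INTER_CUBIC))"
```

```text
time: 26.38
position: [0.665, 0.1114, 0.2055]
tool_rot: [0.676, 0.207, -0.675, 0.208]
ft_force: [0.1, -0.1, -1.7]
grip_width: 0.0306
t 26.38 pos [0.665  0.1114 0.2055] yaw -55.8 q1,q6 [0.   0.98] grip 30.6
 tilt [-0.   -0.04 -0.09]  turn wx 1.0  then shift mm [113.5  -1.3  -2.7] | no-turn shift [113.5  -1.4  -2.7]
```

View pics/w_ob2c.png

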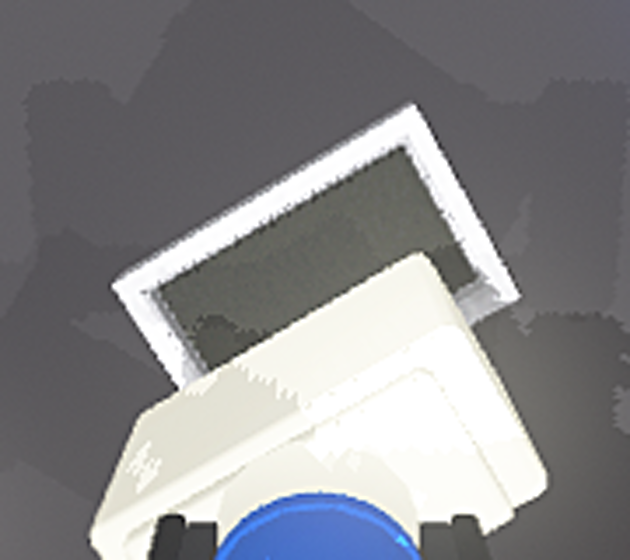

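```bash
python3 -c "
from h import *
c=imaging.camera_params('wrist'); f=lambda p:np.array(p)/3.5+[170,80]
for p,z in [([[113,285],[412,105]],.017),([[412,105],[520,297]],.017),([[158,285],[405,148]],.017),([[143,410],[424,252]],.118)]:
    P=unproj(f(p),z,c); e=P[1]-P[0]; print(P.round(4).tolist(),np.degrees(np.arctan2(e[1],e[0])),np.hypot(*e[:2]))
"
```

```text
[[0.6314, 0.1646, 0.017], [0.7288, 0.1192, 0.017]] -25.01477620187341 0.10752591025801217
[[0.7288, 0.1192, 0.017], [0.6997, 0.0568, 0.017]] -114.97767219741861 0.06882633065095697
[[0.6393, 0.1529, 0.017], [0.7172, 0.1135, 0.017]] -26.82689911772283 0.08729591568591354
[[0.6396, 0.1416, 0.118], [0.7059, 0.1096, 0.118]] -25.798946849656087 0.07370479242079193
```

```bash
python3 -m inch '[[0,[20,0,-1.5],[0,0,0]],[0,[35,0,0],[0,0,0]],[0,[25,0,0],[0,0,0]],[0,[6,0,0],[0,0,0]],[0,[0,0,0],[0,0,0]]]'; python3 -c "
from h import *
plan([.666,.1128],.092,-56)"
```

```text
time: 27.05
position: [0.6666, 0.1058, 0.1132]
tool_rot: [-0.676, -0.205, 0.677, -0.206]
ft_force: [0.4, 0.3, -1.3]
grip_width: 0.0308
t 27.05 pos [0.6666 0.1058 0.1132] yaw -56.2 q1,q6 [-0.01  0.97] grip 30.8
 tilt [-0.    0.09 -0.01]  turn wx -0.2  then shift mm [21.2 -6.1 -3.4] | no-turn shift [21.2 -6.2 -3.4]
```

```bash
python3 -m inch '[[0,[2,-6,-3.4],[0,0,0]],[0,[3,0,0],[0,0,0]],[0,[0,0,0],[0,0,0]]]'; python3 -c "
from h import *
plan([.666,.1128],.092,-56)"
```

```text
time: 27.42
position: [0.6677, 0.1129, 0.1102]
tool_rot: [0.678, 0.205, -0.676, 0.206]
ft_force: [0.2, 0.0, -1.9]
grip_width: 0.0308
t 27.43 pos [0.6677 0.1129 0.1102] yaw -56.2 q1,q6 [0.   0.99] grip 30.8
 tilt [ 0.   -0.12 -0.14]  turn wx -0.2  then shift mm [18.2 -0.9  1.5] | no-turn shift [18.2 -0.9  1.5]
```

```bash
python3 -m inch '[[0,[7,-0.5,1],[0,0,0]],[0,[6,0,0],[0,0,0]],[0,[4,0,0],[0,0,0]],[0,[0,0,0],[0,0,0]]]'; python3 -c "
from h import *
plan([.666,.1128],.092,-56)"
```

```text
time: 27.92
position: [0.6668, 0.1129, 0.0926]
tool_rot: [0.678, 0.205, -0.675, 0.206]
ft_force: [-0.6, -0.1, -1.8]
grip_width: 0.031
t 27.93 pos [0.6668 0.1129 0.0926] yaw -56.2 q1,q6 [0.   0.99] grip 31.0
 tilt [-0.   -0.17 -0.17]  turn wx -0.2  then shift mm [ 0.6 -0.4  0.7] | no-turn shift [ 0.6 -0.4  0.7]
```

Now release, rise well clear, and check all four from the top and scene cameras.

```bash
python3 -m inch '[[0,[0.5,0,0],[0,0,0]],[0,[0,0,0],[0,0,0]],[55,[0,0,0],[0,0,0]],[55,[0,0,0],[0,0,0]],[55,[0,0,0],[0,0,0]],[55,[-20,0,0],[0,0,0]],[55,[-50,0,0],[0,0,0]],[55,[-50,0,0],[0,0,0]],[55,[-30,0,0],[0,0,0]],[55,[0,0,0],[0,0,0]]]'
python3 - <<'E'
from h import *
H={"wide":(.4407,.1039,.13),"slim":(.476,-.0747,.095),"square":(.545,-.3085,.115),"oblong":(.666,.1128,.115)}
for cam in("top","scene","wrist"):
    c=imaging.camera_params(cam); im=imaging.camera(cam); cv2.imwrite(f"pics/end_{cam}.png",cv2.cvtColor(im,cv2.COLOR_RGB2BGR))
    for n,(x,y,h) in H.items():
        s=proj([x,y,h+.005-.008],c)[0]
        if not(0<s[0]<512 and 0<s[1]<384): continue
        try:
            xy,a,b=cap_xy(im,c,s,h+.005); print(cam,n,"off mm",((xy-[x,y])*1e3).round(1),a,round(b))
        except Exception as e: print(cam,n,e)
a=cv2.imread("pics/end_top.png")[100:290,60:440]; b=cv2.imread("pics/end_scene.png")[120:340,110:360]
cv2.imwrite("pics/end_a.png",cv2.resize(a,None,fx=2.1,fy=2.1,interpolation=cv2.INTER_CUBIC)); cv2.imwrite("pics/end_b.png",cv2.resize(b,None,fx=2.7,fy=2.7,interpolation=cv2.INTER_CUBIC))
E
```

```text
time: 29.18
position: [0.6684, 0.113, 0.2544]
tool_rot: [0.681, 0.204, -0.672, 0.207]
ft_force: [0.7, 0.5, 0.3]
grip_width: 0.0549
top wide off mm [  31.7 -172.9] 173 184
top slim off mm [3.3 1.3] 173 173
top square off mm [0.8 1.9] 181 184
top oblong off mm [135.7 -72.5] 20 172
scene wide off mm [-0.8 -0.2] 132 125
scene slim off mm [ 2.5 -0.2] 183 171
scene square off mm [-0.4  1.5] 320 311
scene oblong off mm [ 2.4 -0.3] 153 149
wrist wide off mm [230.6  11.1] 1040 1159
wrist slim off mm [187.5 184.3] 1040 922
wrist oblong off mm [ 2.  -0.1] 1040 1048
```

View pics/end_a.png

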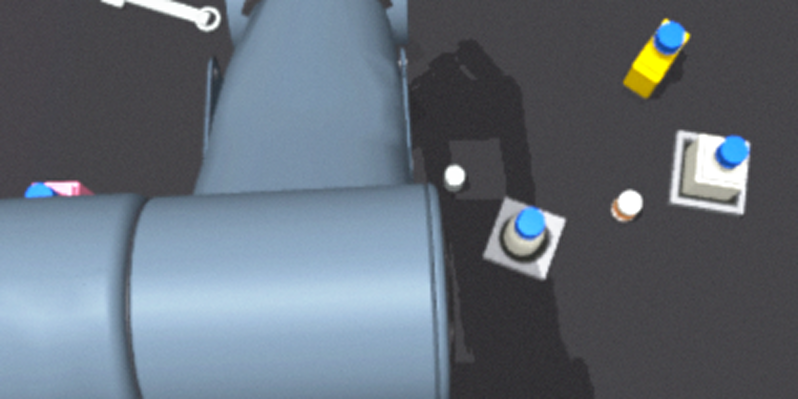

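View pics/end_b.png

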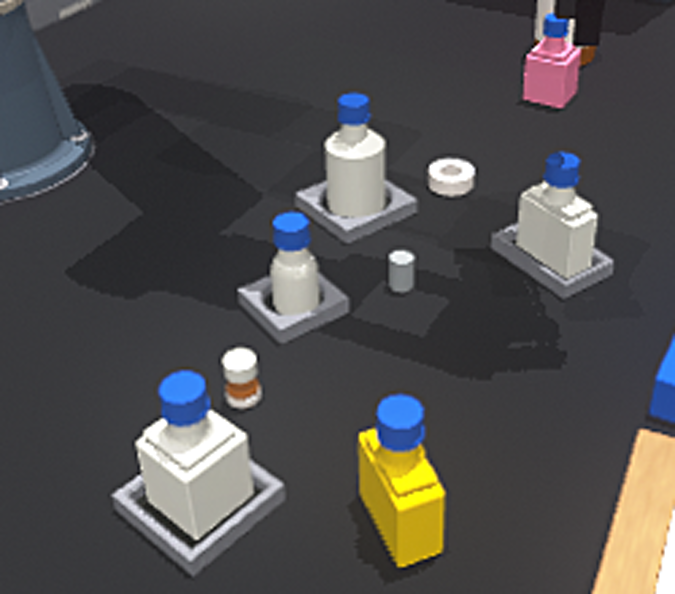

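The enlarged scene crop shows all four white bottles upright in the recesses of their own holders: wide (355,150), slim (293,265), square (195,450) and oblong (558,215). Tape and vial are where they were. In the top view the arm hides the wide and oblong bottles; slim (523,235) and square (715,165) sit inside their recesses.

```bash
python3 -c "
from rig import robot; print(robot.hand_in())"
```

```text
the job is handed in; nothing more can be done
None
```

I put all four white bottles (wide, slim, square and oblong) into their matching holders and handed the job in at about 29 s on the robot's clock. No verdict is reported.

- **Placement:** the last scene picture puts each cap within about 3 mm of its target, the recess centre I had measured. All four look upright and down in their recesses. I judged seating from that picture and the tool height at release, not by a direct measurement.
- **Other things:** the pictures show the tape roll and the vial where they were; I did not measure them again. The gripper was open and well above the oblong bottle.
- **Checks that failed:** the final top view could not check the wide and oblong bottles because the arm hid them. The wrist view could not check the wide and slim bottles. The large offsets printed for these come from the search latching onto other blue things. The wide bottle therefore rests on the scene view alone; the oblong also had a good wrist check.

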